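# Load the drip rack after ultrasonic cleaning

## Robot

A 6-joint arm with a two-finger parallel gripper is mounted at the origin on the work surface. World frame = base frame: x ahead of the robot, y to its left, z up, the work surface at z = 0. Lengths are in m, angles in rad, forces in N, time in s.
With the tool pointing down it reaches from about 0.4 to 0.925 m from the base axis. Payload 3.4 kg.
Tool frame: the origin (TCP) lies midway between the tips of the shut fingers; the grasp point (between the pads) lies 19 mm behind it; z points along the fingers, y is the direction in which the jaws open and shut (so a half turn about z gives the same grasp; the last joint's range is limited). The gripper opens to 85 mm and grips with 20 to 120 N. Pads are 22 mm wide; open, the fingers measure 114 mm over their backs; the gripper's body (76 mm by 85 mm) begins 54 mm behind the grasp point. The pads swing forward as they close: fully open they stand 13 mm farther back than shut.
Start: joints at [-1.21, 0.307, 1.506, -0, 1.328, -0.073], TCP at [0.242, -0.522, 0.231] pointing down, gripper open.
Joint ranges: [-3.12, 3.12], [-1.05, 2.28], [0.14, 2.33], [-1.42, 4.57], [0.1, 2.73], [-2.68, 2.68]. Speed limits (rad/s): [2.57, 2.57, 3.14, 3.14, 3.14, 3.14].

## Interface

Orientations are given as a rotation vector (axis times angle).
In Python, from bench import r gives the robot as it stands.
- The arm moves only by the tool servo_tool, never from a script. Its argument "plan" is a list of rows, each an object with "travel": the shift along the tool's x, y, z in m, a list of three; "turn": the turn, a rotation vector about the tool's x, y, z in degrees, a list of three; "claw": the closure, from 0 (fully open) to 1 (shut). In form: [{"travel": [x, y, z], "turn": [wx, wy, wz], "claw": claw}, ...]. A call has 1 to 5 rows; each row shifts and turns the commanded pose from where the row before left it, along the tool's axes as they then stand; what a row does not reach is not made up. A row lasts 1/8 s, in which the tool goes at most 62.5 mm and 10.7 degrees, less where a joint would pass 70% of its speed; a pose out of reach is approached as far as the arm can. A call with a gripper value outside its range is refused whole. The fingers move at their own pace and stop on an object; "squeeze" is the grip in N (left out, the last holds). Time passes only in rows, so rows that do not move let the fingers close. It gives the time, the measured TCP pose, the force and the opening at its end, in the units of the state.
- r.observe(): the state, without advancing time (a new reading comes with each control period).
- r.read_camera(name): name is "scene" or "top" or "wrist"; returns the picture (420x560x3 uint8, red, green, blue); there is no depth.
- r.camera_info(name): a dict with "intrinsics" (3x3 intrinsics, pixels), "D" ([k1, k2, p1, p2, k3] as OpenCV has them; the pictures are not rectified), "origin" and "attitude" of the camera in the world; the wrist camera has in their place "hand_eye" (4x4, takes a point from camera to tool coordinates, whose origin is the TCP and whose axes are the flange's). Camera axes: x right, y up, looking along -z (the intrinsics and any distortion apply to the point x, -y, -z); pixel columns grow to the right and rows downward; lengths in m; the calibration is good to about 2 mm. A picture is of the moment at which its call begins: read the wrist's pose just before it. camera_info takes no time and is no camera call.
- r.close_job(): hands the job in, once; it reports no verdict.
The state is a dict: "time": time; "joint_pos": joint angles; "joint_velocities": joint speeds; "joint_torque": joint torques, N m; "tool_pos": TCP position; "orientation": TCP orientation; "wrist_force": force on the tool from outside, world axes, zero at the start; "wrist_torque": the same for the moment, N m; "grip_width": finger opening in m.
Only numpy, scipy, OpenCV 4.12 (cv2) and the standard library are available. Lean on these libraries where they do the work, as an engineer would, in place of code of your own. Each camera call takes 0.05 s, during which the arm holds its last target. There are 200 camera calls.

## Task

Load the watch bench's drip rack: clip the eye of every watch-case carrier into a snap hook, pushing it past the sprung gate so that the gate shuts behind it, and hang every parts basket by its bail handle on an open hook. There may be two or three carriers; leave everything hanging upright, and leave the other things on the bench where they are.

Things in the scene. Friction and masses are not known exactly. Their poses are not given: they have to be found in the camera images.
- carrier1_tab (a point): Middle of the black grip tab of a watch-case carrier (may be absent): a steel dish 74 mm across with a brass watch case on it, an upright closed wire eye above, the tab on top; 173 mm tall, about 0.22 kg. Tab 14 mm thick along y, 22 mm along x, 34 mm high, its middle 156 mm above the dish's underside. z is up the carrier; alike after a half turn about z.
- carrier1_eye (a point): Middle of the top bar of this carrier's eye, 62 mm below the tab's middle. The eye, of 6 mm wire, lies in the carrier's y-z plane and is 40 mm wide and 61 mm high inside; its top bar is straight for 26 mm along y. Above it a stirrup joins bar and tab: a smaller arched window 24 mm wide, 37 mm high, where the gate shuts over the bar; not the eye. Tab's underside 45 mm above this point.
- carrier2_tab (a point): Middle of the black grip tab of a watch-case carrier (may be absent): a steel dish 74 mm across with a brass watch case on it, an upright closed wire eye above, the tab on top; 173 mm tall, about 0.22 kg. Tab 14 mm thick along y, 22 mm along x, 34 mm high, its middle 156 mm above the dish's underside. z is up the carrier; alike after a half turn about z.
- carrier2_eye (a point): Middle of the top bar of this carrier's eye, 62 mm below the tab's middle. The eye, of 6 mm wire, lies in the carrier's y-z plane and is 40 mm wide and 61 mm high inside; its top bar is straight for 26 mm along y. Above it a stirrup joins bar and tab: a smaller arched window 24 mm wide, 37 mm high, where the gate shuts over the bar; not the eye. Tab's underside 45 mm above this point.
- carrier3_tab (a point): Middle of the black grip tab of a watch-case carrier (may be absent): a steel dish 74 mm across with a brass watch case on it, an upright closed wire eye above, the tab on top; 173 mm tall, about 0.22 kg. Tab 14 mm thick along y, 22 mm along x, 34 mm high, its middle 156 mm above the dish's underside. z is up the carrier; alike after a half turn about z.
- carrier3_eye (a point): Middle of the top bar of this carrier's eye, 62 mm below the tab's middle. The eye, of 6 mm wire, lies in the carrier's y-z plane and is 40 mm wide and 61 mm high inside; its top bar is straight for 26 mm along y. Above it a stirrup joins bar and tab: a smaller arched window 24 mm wide, 37 mm high, where the gate shuts over the bar; not the eye. Tab's underside 45 mm above this point.
- basket1_tab (a point): Middle of the black grip tab on top of a square metal parts basket with a rigid wire bail handle: basket 76 x 76 x 45 mm, 166 mm tall in all, about 0.22 kg. Tab 14 mm thick along y, 22 mm along x, 34 mm high, its middle 149 mm above the basket's underside. z is up the basket; alike after a half turn about z.
- basket1_bail (a point): Middle of the top bar of this basket's bail, 44 mm below the tab's middle. The bail, of 6 mm wire, lies in the basket's y-z plane, 67 mm wide inside, 57 mm free between top bar and basket rim; the top bar is straight for 28 mm along y. A 7 mm neck joins bar and tab; the tab's underside is 27 mm above this point.
- basket2_tab (a point): Middle of the black grip tab on top of a square metal parts basket with a rigid wire bail handle: basket 76 x 76 x 45 mm, 166 mm tall in all, about 0.22 kg. Tab 14 mm thick along y, 22 mm along x, 34 mm high, its middle 149 mm above the basket's underside. z is up the basket; alike after a half turn about z.
- basket2_bail (a point): Middle of the top bar of this basket's bail, 44 mm below the tab's middle. The bail, of 6 mm wire, lies in the basket's y-z plane, 67 mm wide inside, 57 mm free between top bar and basket rim; the top bar is straight for 28 mm along y. A 7 mm neck joins bar and tab; the tab's underside is 27 mm above this point.
- snapA_seat (a point): Seat of a snap hook (mouth on top, shut by a sprung gate) of 8 mm round steel, sticking out level from the rack's rail towards the robot: where the centre of a 6 mm bar lies when it rests on the hook's bottom bar. x points along the hook to the rail (110 mm on), y across, z up. Free end: an upturned nose, centred 16 mm towards -x, top 33 mm above this point. Hooks are 105 mm apart, about 0.2 m above the table. The nose's end leans 8 mm inwards.
- snapA_gate (a joint): Gate of this snap hook: a dark 6 mm bar hinged 50 mm towards +x and 45 mm above the seat point, sloping down to just inside the nose's end, its tip 29 mm above the seat. 0 rad shut (sprung), up to 0.55 pushed down into the hook. A 6 mm bar pushed straight down on it 0 to 6 mm to the +x side of the seat point (2 to 6 N) slips past its tip 13 to 5 mm above the seat; it then springs shut.
- snapB_seat (a point): Seat of a snap hook (mouth on top, shut by a sprung gate) of 8 mm round steel, sticking out level from the rack's rail towards the robot: where the centre of a 6 mm bar lies when it rests on the hook's bottom bar. x points along the hook to the rail (110 mm on), y across, z up. Free end: an upturned nose, centred 16 mm towards -x, top 33 mm above this point. Hooks are 105 mm apart, about 0.2 m above the table. The nose's end leans 8 mm inwards.
- snapB_gate (a joint): Gate of this snap hook: a dark 6 mm bar hinged 50 mm towards +x and 45 mm above the seat point, sloping down to just inside the nose's end, its tip 29 mm above the seat. 0 rad shut (sprung), up to 0.55 pushed down into the hook. A 6 mm bar pushed straight down on it 0 to 6 mm to the +x side of the seat point (2 to 6 N) slips past its tip 13 to 5 mm above the seat; it then springs shut.
- snapC_seat (a point): Seat of a snap hook (mouth on top, shut by a sprung gate) of 8 mm round steel, sticking out level from the rack's rail towards the robot: where the centre of a 6 mm bar lies when it rests on the hook's bottom bar. x points along the hook to the rail (110 mm on), y across, z up. Free end: an upturned nose, centred 16 mm towards -x, top 33 mm above this point. Hooks are 105 mm apart, about 0.2 m above the table. The nose's end leans 8 mm inwards.
- snapC_gate (a joint): Gate of this snap hook: a dark 6 mm bar hinged 50 mm towards +x and 45 mm above the seat point, sloping down to just inside the nose's end, its tip 29 mm above the seat. 0 rad shut (sprung), up to 0.55 pushed down into the hook. A 6 mm bar pushed straight down on it 0 to 6 mm to the +x side of the seat point (2 to 6 N) slips past its tip 13 to 5 mm above the seat; it then springs shut.
- openA_seat (a point): Seat of an open hook (mouth on top, no gate) of 8 mm round steel, sticking out level from the rack's rail towards the robot: where the centre of a 6 mm bar lies when it rests on the hook's bottom bar. x points along the hook to the rail (110 mm on), y across, z up. Free end: an upturned nose, centred 16 mm towards -x, top 21 mm above this point. Hooks are 105 mm apart, about 0.2 m above the table.
- openB_seat (a point): Seat of an open hook (mouth on top, no gate) of 8 mm round steel, sticking out level from the rack's rail towards the robot: where the centre of a 6 mm bar lies when it rests on the hook's bottom bar. x points along the hook to the rail (110 mm on), y across, z up. Free end: an upturned nose, centred 16 mm towards -x, top 21 mm above this point. Hooks are 105 mm apart, about 0.2 m above the table.
- solvent: Bystander, to be left where it is: amber bottle 56 mm across, 130 mm tall. Origin at its underside.
- greasepot: Bystander, to be left where it is: glass jar 60 mm across, 50 mm tall. Origin at its underside.
- loupe: Bystander, to be left where it is: black loupe 38 mm across, 34 mm tall, under the front of the rack. Origin at its underside.
- putty: Bystander, to be left where it is: grey-green lump of putty 38 mm across, 20 mm tall, under the front of the rack. Origin at its underside.
- driver: Bystander, to be left where it is: screwdriver 140 mm long, lying. Origin at its underside, at mid-length.
- toolcup: Bystander, to be left where it is: grey plastic cup 70 mm across, 90 mm tall. Origin at its underside.
Mind the look-alikes: they are no part of the job. What is shaped like the part that bears basket1_tab but red is not meant.

How it is judged:
By the outcome, as a careful person would: the job done as asked, in the order asked, and still so for the second after the job is handed in, with the robot touching nothing.
Of carrier1, carrier2, carrier3 only 2 to 3 are there at a start; the rules pass over those that are not, and their reading is None.
At some moment in a run one of carrier1, carrier2, carrier3, basket1, basket2 may be knocked a few centimetres aside while the robot is not near it.
It also fails if it takes over 210 s, if anything falls off the work surface, if the arm or the gripper's body presses on something with over 40 N, if the wrist force passes 120 N, or if a joint passes its speed limit or range.

## Working session

There is one attempt and no reset: what is moved stays moved. The work goes in short steps, Python scripts to look and compute and a tool call to move; the robot and the scene stay as the last step left them, time stands still between calls to the robot, and variables do not carry over. Pictures are saved under pics/ and viewed, about 12 in all and at most 16, crops included, and the job is handed in when it is done.

Besides the shell and the picture viewer there is one more tool, called after "Emit:" in YAML: its name, and indented under it one key for each argument. servo_tool: Moves the arm, as the interface text tells. Its arguments: {"type":"object","properties":{"plan":{"type":"array","items":{"type":"object","properties":{"travel":{"type":"array","items":{"type":"number"}},"turn":{"type":"array","items":{"type":"number"}},"claw":{"type":"number"}}}},"squeeze":{"type":"number"}},"required":["plan"]}

```bash
ls; mkdir -p pics; python3 - <<'E'
from bench import r
import cv2, numpy as np
o=r.observe(); print(o['time'],o['tool_pos'],o['orientation'],o['grip_width'])
for n in ("scene","top","wrist"):
    i=r.camera_info(n); print(n,{k:np.round(v,4).tolist() for k,v in i.items()})
    if n!="wrist":
        cv2.imwrite(f"pics/{n}0.png",cv2.resize(r.read_camera(n)[:,:,::-1],(800,600),interpolation=cv2.INTER_CUBIC))
E
```

```text
pics
0.0 [ 0.24139262 -0.52109667  0.23038055] [-3.06602331e+00 -6.75574534e-01  4.18156540e-04] 0.08510136513363176
scene {'intrinsics': [[393.333, 0.0, 280.8391], [0.0, 393.333, 205.5597], [0.0, 0.0, 1.0]], 'D': [-0.0746, 0.0, 0.0, 0.0, 0.0], 'origin': [0.9962, -0.8552, 1.0092], 'attitude': [0.8105, 0.2287, 0.5267]}
top {'intrinsics': [[408.6937, 0.0, 282.612], [0.0, 408.6937, 211.1812], [0.0, 0.0, 1.0]], 'D': [-0.0322, 0.0, 0.0, 0.0, 0.0], 'origin': [0.331, -0.0422, 1.4378], 'attitude': [0.1143, -0.1082, -1.5804]}
wrist {'intrinsics': [[317.8924, 0.0, 281.0896], [0.0, 317.8924, 212.4042], [0.0, 0.0, 1.0]], 'D': [-0.0614, 0.0, 0.0, 0.0, 0.0], 'hand_eye': [[0.0012, 0.9595, 0.2817, 0.0717], [1.0, -0.0013, 0.0002, -0.0002], [0.0006, 0.2817, -0.9595, -0.1423], [0.0, 0.0, 0.0, 1.0]]}
```

View pics/scene0.png

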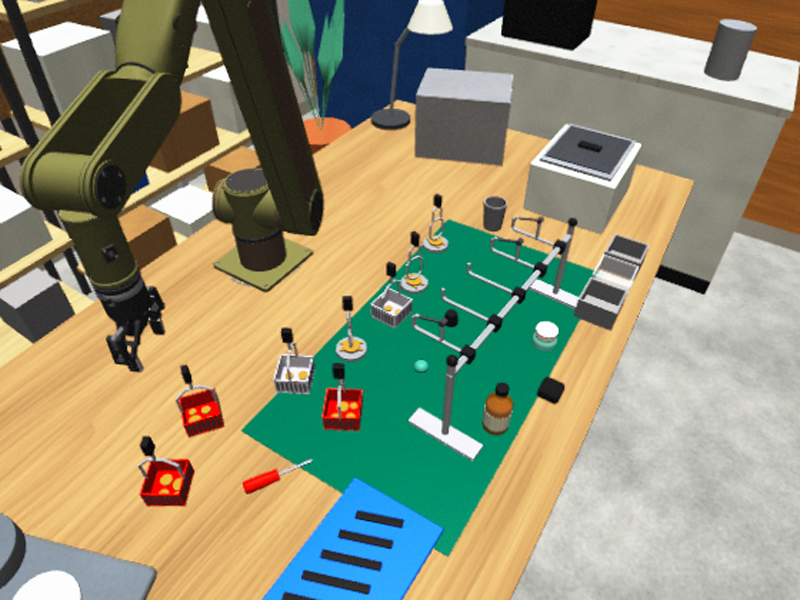

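View pics/top0.png

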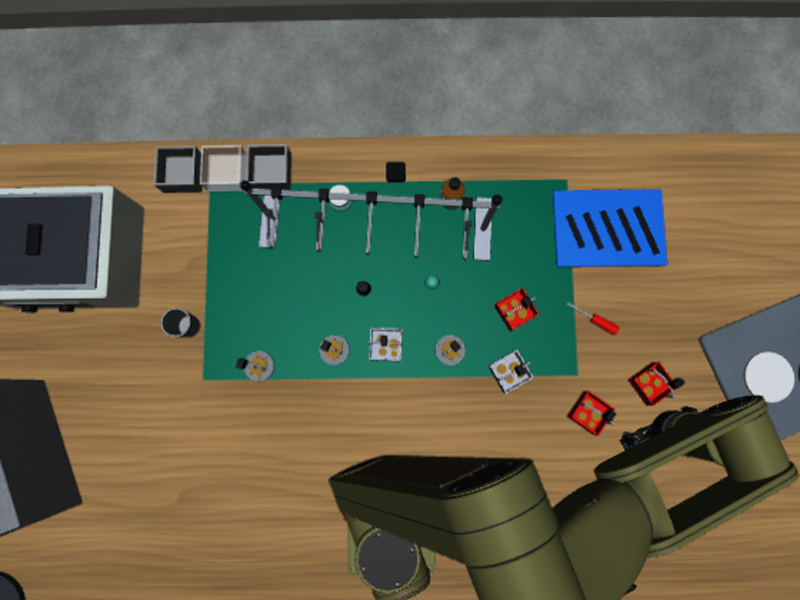

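Scene view: two snap hooks at the far (left) end, then two open hooks, then a snap hook near the bottle. There are three carriers with tabs at about (437,201), (415,239) and (347,303), and two grey baskets with tabs at (391,270) and (287,335). The three red baskets are decoys. The top view agrees: carriers at (258,366), (334,349) and (450,349), baskets at (385,345) and (512,372).

```bash
cat > h.py <<'E'
from bench import r
import cv2, numpy as np
from scipy.spatial.transform import Rotation as R
def cam(n):
    i=r.camera_info(n); K=np.array(i['intrinsics'],float); D=np.array(i['D'],float)
    if n!='wrist': return K,D,np.array(i['origin']),R.from_rotvec(i['attitude']).as_matrix()
    o=r.observe(); H=np.array(i['hand_eye']); Rt=R.from_rotvec(o['orientation']).as_matrix()
    return K,D,Rt@H[:3,3]+o['tool_pos'],Rt@H[:3,:3]
def rays(c,px):
    K,D,O,A=c; u=cv2.undistortPoints(np.array(px,float).reshape(-1,1,2),K,D)[:,0]
    return np.c_[u[:,0],-u[:,1],-np.ones(len(u))]@A.T
def plane(c,px,z):
    d=rays(c,px); return c[2]+d*((z-c[2][2])/d[:,2])[:,None]
def proj(c,P):
    K,D,O,A=c; q=(np.array(P,float).reshape(-1,3)-O)@A*[1,-1,-1]
    return cv2.projectPoints(q,np.zeros(3),np.zeros(3),K,D)[0][:,0]
def tri(c1,p1,c2,p2):
    out=[]
    for a,b in zip(rays(c1,p1),rays(c2,p2)):
        a/=np.linalg.norm(a); b/=np.linalg.norm(b)
        s=np.linalg.lstsq(np.c_[a,-b],c2[2]-c1[2],rcond=None)[0]
        P,Q=c1[2]+s[0]*a,c2[2]+s[1]*b; out.append(np.r_[(P+Q)/2,np.linalg.norm(P-Q)])
    return np.array(out)
E
python3 - <<'E'
from h import *
s,t=cam('scene'),cam('top'); k=.7
np.set_printoptions(precision=3,suppress=True)
print(tri(s,k*np.array([[437,201],[415,239],[347,303],[391,270],[287,335]]),t,k*np.array([[243,364],[328,344],[455,345],[383,340],[523,369]])))
a=r.read_camera('scene'); b=r.read_camera('top')
cv2.imwrite('pics/hs.png',cv2.resize(a[145:260,270:430,::-1],None,fx=5,fy=5,interpolation=cv2.INTER_CUBIC))
cv2.imwrite('pics/ht.png',cv2.resize(b[120:190,165:360,::-1],None,fx=4,fy=4,interpolation=cv2.INTER_CUBIC))
E
```

```text
[[ 0.382  0.318  0.153  0.004]
 [ 0.423  0.13   0.157  0.004]
 [ 0.417 -0.149  0.155  0.001]
 [ 0.431  0.009  0.144  0.002]
 [ 0.364 -0.295  0.153  0.006]]
```

View pics/hs.png

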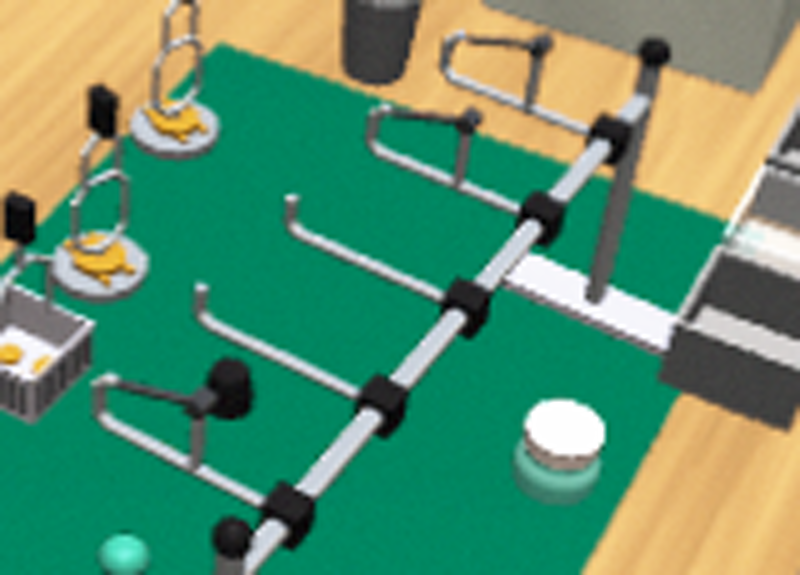

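View pics/ht.png

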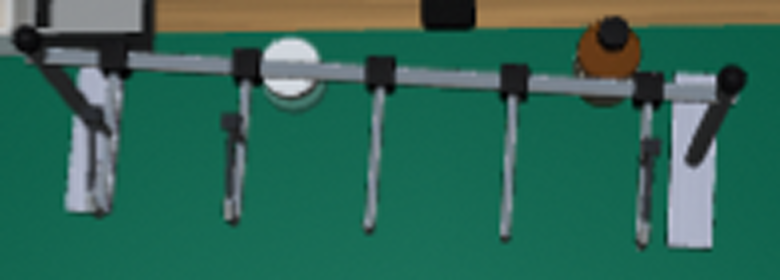

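Both hook crops agree on the order. From +y: snap, snap, open, open, snap. Now I'll fit the rack model to the clicked points.

```bash
python3 - <<'E'
from h import *
from scipy.optimize import least_squares
np.set_printoptions(precision=4,suppress=True)
s,t=cam('scene'),cam('top')
S=lambda p:np.array(p)/5+[270,145]-.4
T=lambda p:np.array(p)/4+[165,120]-.4
top_s=S([[450,38],[378,108],[291,197],[200,288],[104,380]]); cor=S([[447,75],[372,148],[293,228],[203,318],[99,415]])
cl_s=S([[608,139],[541,218],[466,306],[380,405],[288,512]]); cl_t=T([[117,58],[246,65],[380,72],[514,80],[649,88]])
ne_t=T([[101,210],[232,218],[369,228],[505,238],[642,243]])
snap=np.array([1,1,0,0,1.])
i=np.arange(5)
def pts(p):
    x,y,z,a,zr=p; c,sn=np.cos(a),np.sin(a)
    def W(lx,lz):
        lx=lx*np.ones(5);ly=-.105*i
        return np.c_[x+c*lx-sn*ly,y+sn*lx+c*ly,z+lz*np.ones(5)]
    return W(-.016+.008*snap,.018+.012*snap),W(-.016,-.007),W(.11,zr),W(-.016,.0),W(0,0)
f=lambda p:np.concatenate([proj(s,pts(p)[0])-top_s,proj(s,pts(p)[1])-cor,proj(s,pts(p)[2])-cl_s,proj(t,pts(p)[2])-cl_t,proj(t,pts(p)[3])-ne_t]).ravel()
q=least_squares(f,[.65,.25,.2,0,0],loss='soft_l1'); print(q.x,np.degrees(q.x[3]),q.cost); print(pts(q.x)[4])
print(f(q.x).reshape(5,5,2).mean(1),np.abs(f(q.x)).reshape(5,5,2).max(1))
E
```

```text
[ 0.6475  0.248   0.2068 -0.0752 -0.0053] -4.30699407215362 5.74523827701153
[[ 0.6475  0.248   0.2068]
 [ 0.6396  0.1433  0.2068]
 [ 0.6317  0.0386  0.2068]
 [ 0.6238 -0.0661  0.2068]
 [ 0.6159 -0.1708  0.2068]]
[[ 1.035  -0.1366]
 [-0.701   0.1765]
 [-0.1909  0.0137]
 [ 0.0008 -0.0965]
 [-0.1584 -0.0616]] [[2.0365 0.5803]
 [0.9663 0.6449]
 [0.4617 0.3949]
 [0.4489 0.3128]
 [0.7089 0.675 ]]
```

Emit:
servo_tool:
  plan:
    - {"travel": [0,0,-0.02],"turn": [0,0,8.29],"claw": 0}
    - {"travel": [0,0,-0.02],"turn": [0,0,8.29],"claw": 0}
    - {"travel": [0,0,-0.01],"turn": [0,0,8.29],"claw": 0}
    - {"travel": [0.0226,-0.053,0],"turn": [0,0,0],"claw": 0}
    - {"travel": [0.0226,-0.053,0],"turn": [0,0,0],"claw": 0}
  squeeze: 40

```text
time: 0.82
tool_pos: [0.2872, -0.415, 0.281]
orientation: [-3.141, 0.003, -0.001]
wrist_force: [1.1, 0.0, -0.1]
grip_width: 0.0853
```

Emit:
servo_tool:
  plan:
    - {"travel": [0.0226,-0.053,0],"turn": [0,0,0],"claw": 0}
    - {"travel": [0.0226,-0.053,0],"turn": [0,0,0],"claw": 0}
    - {"travel": [0.0226,-0.053,0],"turn": [0,0,0],"claw": 0}
    - {"travel": [0.0226,-0.053,0],"turn": [0,0,0],"claw": 0}
    - {"travel": [0.0226,-0.053,0],"turn": [0,0,0],"claw": 0}

```text
time: 1.45
tool_pos: [0.4003, -0.1491, 0.2814]
orientation: [3.141, -0.001, 0.001]
wrist_force: [1.3, -0.2, -0.1]
grip_width: 0.0857
```

```bash
cat >> h.py <<'E'
from scipy.optimize import minimize
def tabfit(x,y,zm,name,thr=60,rad=.035):
    """fit the black tab (22 x 14 x 34 mm, middle at zm) near x,y; returns x,y,yaw deg,iou"""
    c=cam('wrist'); im=r.read_camera('wrist')
    dark=(im.max(2)<thr).astype(np.uint8)
    n,l,st,ce=cv2.connectedComponentsWithStats(dark)
    e=proj(c,[x,y,zm])[0]; sc=np.linalg.norm(proj(c,[x,y+.01,zm])[0]-e)*100
    ok=[k for k in range(1,n) if st[k,4]>.00015*sc**2 and np.linalg.norm(ce[k]-e)<rad*sc*2]
    b=np.array([[i*.011,j*.007,k*.017] for i in(-1,1) for j in(-1,1) for k in(-1,1)])
    best=None
    F=4
    for k in ok:
        m=cv2.resize((l==k).astype(np.uint8),None,fx=F,fy=F,interpolation=cv2.INTER_NEAREST)
        P0=plane(c,[ce[k]],zm)[0]
        def cost(p):
            a=np.radians(p[2]); q=b@np.array([[np.cos(a),np.sin(a),0],[-np.sin(a),np.cos(a),0],[0,0,1]])+[p[0],p[1],zm]
            h=cv2.convexHull(((proj(c,q)+.5)*F).astype(np.int32)); w=np.zeros_like(m); cv2.fillConvexPoly(w,h,1)
            return -(w&m).sum()/(w|m).sum()
        for a0 in range(0,180,30):
            s=minimize(cost,[P0[0],P0[1],a0],method='Nelder-Mead',options=dict(initial_simplex=[[P0[0],P0[1],a0],[P0[0]+.006,P0[1],a0],[P0[0],P0[1]+.006,a0],[P0[0],P0[1],a0+15]],xatol=1e-4,fatol=1e-4))
            if best is None or s.fun<best.fun: best=s
    cv2.imwrite(f'pics/{name}.png',im[:,:,::-1])
    if best is None: print('none',e,[(ce[k],st[k,4]) for k in range(1,n) if st[k,4]>100]); return
    yaw=(best.x[2]+90)%180-90
    o=r.observe(); print('tab',best.x[:2].round(4),'yaw',round(yaw,1),'iou',round(-best.fun,3),'px',proj(c,[*best.x[:2],zm])[0].round(),'dxy',(best.x[:2]-o['tool_pos'][:2]).round(4),'t',round(o['time'],2))
E
python3 - <<'E'
from h import *
tabfit(.417,-.149,.156,'w3')
E
```

```text
tab [ 0.4192 -0.1277] yaw -15.0 iou -0.0 px [257. 183.] dxy [0.0169 0.0146] t 1.5h.py:41: RuntimeWarning: overflow encountered in scalar negative
  return -(w&m).sum()/(w|m).sum()
```

View pics/w3.png

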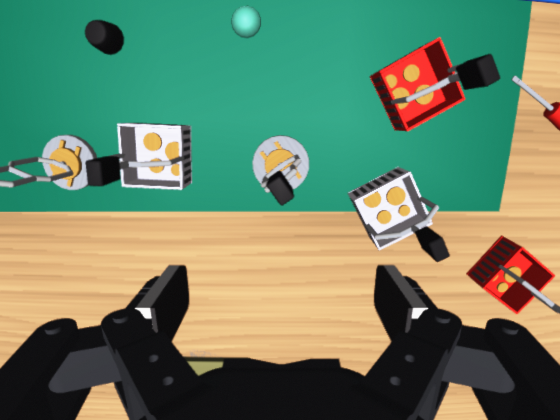

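The wrist picture shows carrier3's tab at about (280,188), with fingers visible at the bottom. The fit had an unsigned-integer bug, so I'm fixing it and running it again.

```bash
sed -i 's/return -(w&m).sum()\/(w|m).sum()/return -float((w\&m).sum())\/float((w|m).sum())/' h.py; python3 - <<'E'
from h import *
tabfit(.417,-.149,.156,'w3b')
E
```

```text
tab [ 0.4165 -0.1478] yaw 28.7 iou 0.8 px [289. 189.] dxy [ 0.0154 -0.0021] t 1.55
```

```bash
python3 - <<'E'
from h import *
im=cv2.imread('pics/w3b.png')[:,:,::-1]
print(im[168:212:3,262:300:3].max(2))
c=cam('wrist'); print(c[2],c[3].round(3))
b=np.array([[i*.011,j*.007,k*.017] for i in(-1,1) for j in(-1,1) for k in(-1,1)])
for a in (28.7,-61.3):
    q=R.from_euler('z',a,degrees=True).apply(b)+[.4165,-.1478,.156]; print(proj(c,q).round().tolist())
print(proj(c,plane(c,[[280,188]],.156)),plane(c,[[280,188]],.156))
E
```

```text
[[215 219 217 212 231 230 230 183 220 222 214 228 102]
 [215 217 219 206 230 227 185 222 208 227 181 221 127]
 [215 214 219 216 206 191 210 204  61  58 222 214 155]
 [195 216 216 192 201 204 177  19  13  10 137 161 213]
 [152 219 213  73 134 116  11  13  23  35  13 203 198]
 [157 177 187  74 100  22  12  35  60  62  25  36 216]
 [156 157 156 182  87  24  46  57  60  61  53  15 143]
 [155 155 149 156 117  59  53  54  57  59  58  41  13]
 [155 155 156 155 206 205  45  52  55  58  57  53  27]
 [154 154 154 154 155 153 115  51  53  56  54  52  47]
 [154 154 154 154 155 154 154  56  51  53  52  51  49]
 [153 153 154 153 153 152 153 148  43  52  50  49  46]
 [153 152 153 152 154 153 153 154 126  47  49  45 128]
 [153 153 152 153 153 153 152 153 153  82  82 153 153]
 [152 152 152 152 151 151 152 151 151 151 151 152 151]]
[ 0.47259361 -0.14525207  0.42365008] [[ 0.008  0.96   0.281]
 [-1.     0.009 -0.001]
 [-0.003 -0.281  0.96 ]]
[[297.0, 191.0], [299.0, 200.0], [283.0, 198.0], [283.0, 207.0], [285.0, 169.0], [286.0, 176.0], [272.0, 177.0], [270.0, 184.0]]
[[277.0, 196.0], [277.0, 205.0], [270.0, 183.0], [268.0, 191.0], [299.0, 185.0], [301.0, 193.0], [291.0, 171.0], [293.0, 178.0]]
[[280. 188.]] [[ 0.41603123 -0.14397322  0.156     ]]
```

Emit:
servo_tool:
  plan:
    - {"travel": [0.0155,0.002,0.02],"turn": [0,0,-9.5],"claw": 0.3}
    - {"travel": [0,0,0.02],"turn": [0,0,-9.5],"claw": 0.3}
    - {"travel": [0,0,0],"turn": [0,0,-9],"claw": 0.3}
    - {"travel": [0,0,0],"turn": [0,0,0],"claw": 0.3}
    - {"travel": [0,0,0],"turn": [0,0,0],"claw": 0.3}

```text
time: 2.17
tool_pos: [0.4155, -0.1533, 0.2415]
orientation: [3.049, 0.755, 0.0]
wrist_force: [-0.2, -0.4, 0.4]
grip_width: 0.0598
```

```bash
sed -i 's/thr=60/thr=75/; s/im=r.read_camera/im=r.read_camera/' h.py; cat >> h.py <<'E'
def tell(x,y,z=None):
    o=r.observe(); Rt=R.from_rotvec(o['orientation']).as_matrix(); p=o['tool_pos']
    print('toolframe d',(Rt.T@([x-p[0],y-p[1],(p[2] if z is None else z)-p[2]])).round(4),'toolyaw',round(np.degrees(np.arctan2(Rt[1,0],Rt[0,0])),1),'pos',np.round(p,4),'F',np.round(o['wrist_force'],1),'w',round(o['grip_width'],4))
E
python3 - <<'E'
from h import *
tell(.4165,-.1478); tabfit(.4165,-.1478,.156,'w3c')
E
```

```text
toolframe d [ 0.0035 -0.0044 -0.    ] toolyaw 27.8 pos [ 0.4155 -0.1533  0.2415] F [-0.2 -0.4  0.4] w 0.0598
tab [ 0.4169 -0.1477] yaw 30.2 iou 0.868 px [276. 214.] dxy [0.0014 0.0056] t 2.23
```

Emit:
servo_tool:
  plan:
    - {"travel": [0.0037,-0.0043,0.03],"turn": [0,0,-2],"claw": 0.3}
    - {"travel": [0,0,0.04],"turn": [0,0,0],"claw": 0.3}
    - {"travel": [0,0,0.03],"turn": [0,0,0],"claw": 0.3}
    - {"travel": [0,0,0],"turn": [0,0,0],"claw": 0.3}
    - {"travel": [0,0,0],"turn": [0,0,0],"claw": 1}
  squeeze: 50

```text
time: 2.85
tool_pos: [0.4176, -0.1478, 0.1423]
orientation: [3.034, 0.811, 0.002]
wrist_force: [-0.3, -1.1, -0.8]
grip_width: 0.0426
```

Emit:
servo_tool:
  plan:
    - {"travel": [0,0,0],"turn": [0,0,0],"claw": 1}
    - {"travel": [0,0,0],"turn": [0,0,0],"claw": 1}
    - {"travel": [0,0,0],"turn": [0,0,0],"claw": 1}
    - {"travel": [0,0,0],"turn": [0,0,0],"claw": 1}

```text
time: 3.35
tool_pos: [0.4179, -0.1479, 0.1427]
orientation: [3.032, 0.812, 0.004]
wrist_force: [0.2, 0.4, 7.0]
grip_width: 0.0134
```

Emit:
servo_tool:
  plan:
    - {"travel": [0,0,-0.03],"turn": [0,0,0],"claw": 1}
    - {"travel": [0,0,-0.04],"turn": [0,0,8.6],"claw": 1}
    - {"travel": [0,0,-0.04],"turn": [0,0,8.6],"claw": 1}
    - {"travel": [0,0,-0.04],"turn": [0,0,8.6],"claw": 1}
    - {"travel": [0,0,-0.01],"turn": [0,0,8.5],"claw": 1}

```text
time: 3.98
tool_pos: [0.4178, -0.1477, 0.3041]
orientation: [3.137, -0.126, 0.008]
wrist_force: [0.2, -0.6, -2.8]
grip_width: 0.0133
```

Emit:
servo_tool:
  plan:
    - {"travel": [0.045,0.004,0],"turn": [0,0,0],"claw": 1}
    - {"travel": [0.045,0.004,0],"turn": [0,0,0],"claw": 1}
    - {"travel": [0.04,0,0],"turn": [0,0,0],"claw": 1}
    - {"travel": [0,0,0],"turn": [0,0,0],"claw": 1}
    - {"travel": [0,0,0],"turn": [0,0,0],"claw": 1}

```text
time: 4.6
tool_pos: [0.5446, -0.1646, 0.3004]
orientation: [-3.139, 0.118, 0.005]
wrist_force: [-0.4, 0.8, -2.2]
grip_width: 0.0135
```

```bash
python3 - <<'E'
from h import *
tell(.6159,-.1708,.301)
c=cam('wrist'); im=r.read_camera('wrist')
u=np.array([.9972,-.0752,0]); s=np.array([.6159,-.1708,.2068])
for n,a,z in (('nosetop',-.010,.030),('seat',0,0),('corner',-.016,-.007),('hinge',.05,.045),('rail',.11,-.005)): print(n,proj(c,s+a*u+[0,0,z])[0].round())
cv2.imwrite('pics/p3.png',cv2.resize(im[:,:,::-1],(800,600),interpolation=cv2.INTER_CUBIC))
E
```

```text
toolframe d [ 0.0716  0.0008 -0.0008] toolyaw -4.3 pos [ 0.5446 -0.1646  0.3004] F [-0.4  0.8 -2.2] w 0.0135
nosetop [283. 136.]
seat [283. 119.]
corner [283. 141.]
hinge [284.  25.]
rail [283. -51.]
```

View pics/p3.png

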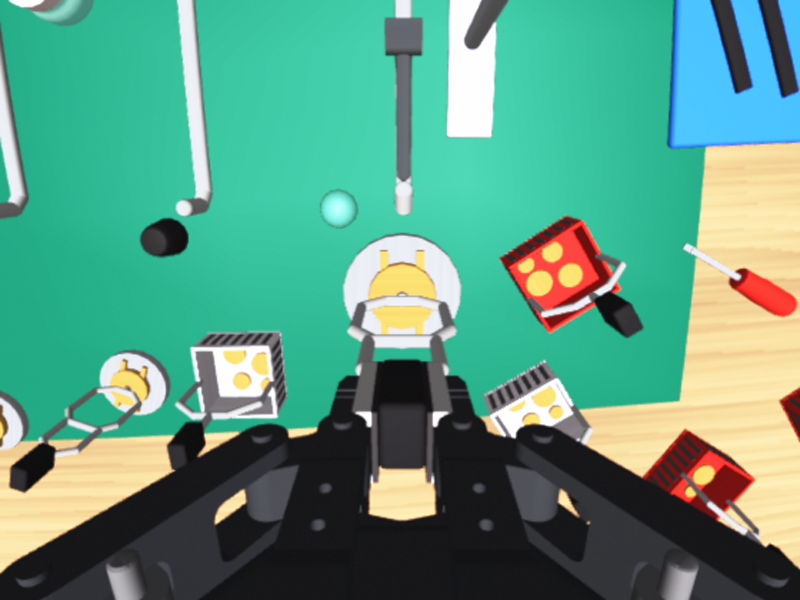

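```bash
python3 - <<'E'
from h import *
c=cam('wrist'); p=r.observe()['tool_pos']
print(proj(c,p+[0,0,-.0487])/.7, plane(c,[[403*.7,303*.7]],p[2]-.0487)-p, 'dish centre', proj(c,p+[0,0,-.1427+.004])/.7)
E
```

```text
[[402.29728057 336.26031981]] [[ 0.0154725  -0.00145072 -0.0487    ]] dish centre [[402.17010165 286.39727663]]
```

Emit:
servo_tool:
  plan:
    - {"travel": [0.025,0,0],"turn": [0,0,0],"claw": 1}
    - {"travel": [0.025,0,0],"turn": [0,0,0],"claw": 1}
    - {"travel": [0.02,0.0005,0],"turn": [0,0,0],"claw": 1}
    - {"travel": [0.0045,0,0],"turn": [0,0,0],"claw": 1}
    - {"travel": [0,0,0],"turn": [0,0,0],"claw": 1}

```text
time: 5.28
tool_pos: [0.6188, -0.171, 0.3013]
orientation: [-3.139, 0.118, 0.002]
wrist_force: [0.0, -0.0, -2.7]
grip_width: 0.0137
```

Emit:
servo_tool:
  plan:
    - {"travel": [0.002,0,0.006],"turn": [0,0,0],"claw": 1}
    - {"travel": [0,0,0.012],"turn": [0,0,0],"claw": 1}
    - {"travel": [0,0,0.012],"turn": [0,0,0],"claw": 1}
    - {"travel": [0,0,0.01],"turn": [0,0,0],"claw": 1}
    - {"travel": [0,0,0],"turn": [0,0,0],"claw": 1}

```text
time: 5.9
tool_pos: [0.6208, -0.1709, 0.259]
orientation: [-3.138, 0.118, 0.006]
wrist_force: [0.7, 0.3, -3.2]
grip_width: 0.0134
```

Emit:
servo_tool:
  plan:
    - {"travel": [0,0,0.004],"turn": [0,0,0],"claw": 1}
    - {"travel": [0,0,0],"turn": [0,0,0],"claw": 1}
    - {"travel": [0,0,0],"turn": [0,0,0],"claw": 1}

```text
time: 6.28
tool_pos: [0.6222, -0.1714, 0.2575]
orientation: [3.139, -0.118, 0.001]
wrist_force: [0.2, 0.6, -3.3]
grip_width: 0.0131
```

Emit:
servo_tool:
  plan:
    - {"travel": [0,0,0.002],"turn": [0,0,0],"claw": 1}
    - {"travel": [0,0,0],"turn": [0,0,0],"claw": 1}
    - {"travel": [0,0,0],"turn": [0,0,0],"claw": 1}

```text
time: 6.65
tool_pos: [0.6222, -0.1713, 0.2555]
orientation: [3.139, -0.118, 0.001]
wrist_force: [0.6, -0.5, -1.8]
grip_width: 0.0133
```

```bash
python3 - <<'E'
from h import *
im=r.read_camera('scene'); cv2.imwrite('pics/s1.png',cv2.resize(im[160:260,260:360,::-1],None,fx=6,fy=6,interpolation=cv2.INTER_CUBIC))
E
```

```text
(no output)
```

View pics/s1.png

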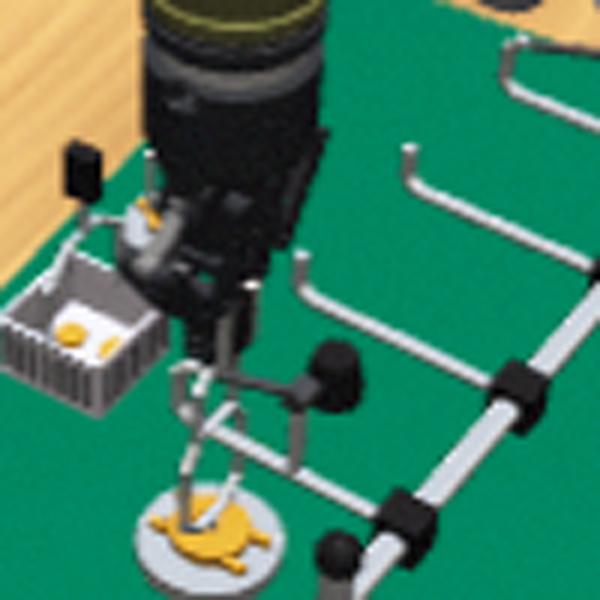

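The picture shows the gate shut, from (300,390) to (215,372), above the eye's bar at about (215,415). The carrier is clipped in. Releasing it and going on to carrier2.

Emit:
servo_tool:
  plan:
    - {"travel": [0,0,0],"turn": [0,0,0],"claw": 0.4}
    - {"travel": [0,0,0],"turn": [0,0,0],"claw": 0.4}
    - {"travel": [0,0,0],"turn": [0,0,0],"claw": 0.4}
    - {"travel": [0,0,-0.02],"turn": [0,0,0],"claw": 0.4}
    - {"travel": [0,0,-0.04],"turn": [0,0,0],"claw": 0.4}

```text
time: 7.32
tool_pos: [0.6208, -0.1709, 0.3138]
orientation: [-3.138, 0.118, 0.007]
wrist_force: [0.7, -0.6, 0.1]
grip_width: 0.0511
```

Emit:
servo_tool:
  plan:
    - {"travel": [-0.02,-0.01,-0.01],"turn": [0,0,0],"claw": 0.4}
    - {"travel": [-0.035,-0.045,0],"turn": [0,0,0],"claw": 0.4}
    - {"travel": [-0.035,-0.045,0],"turn": [0,0,0],"claw": 0.4}
    - {"travel": [-0.035,-0.045,0],"turn": [0,0,0],"claw": 0.4}
    - {"travel": [-0.035,-0.045,0],"turn": [0,0,0],"claw": 0.4}

```text
time: 7.95
tool_pos: [0.4738, 0.0318, 0.3246]
orientation: [-3.139, 0.119, 0.002]
wrist_force: [0.1, 0.2, 0.5]
grip_width: 0.0512
```

Emit:
servo_tool:
  plan:
    - {"travel": [-0.035,-0.045,0.02],"turn": [0,0,0],"claw": 0.4}
    - {"travel": [-0.026,-0.05,0.03],"turn": [0,0,0],"claw": 0.4}
    - {"travel": [0,0,0.02],"turn": [0,0,-4.3],"claw": 0.4}
    - {"travel": [0,0,0],"turn": [0,0,0],"claw": 0.4}
    - {"travel": [0,0,0],"turn": [0,0,0],"claw": 0.4}

```text
time: 8.57
tool_pos: [0.4235, 0.1282, 0.2564]
orientation: [-3.142, 0.003, -0.001]
wrist_force: [0.6, -0.8, 0.1]
grip_width: 0.0509
```

```bash
python3 - <<'E'
from h import *
tell(.423,.13); tabfit(.423,.13,.156,'w2')
im=r.read_camera('scene'); cv2.imwrite('pics/s2.png',cv2.resize(im[80:300,180:440,::-1],None,fx=3,fy=3,interpolation=cv2.INTER_CUBIC))
E
```

```text
toolframe d [-0.0005 -0.0018 -0.    ] toolyaw -0.1 pos [0.4235 0.1282 0.2564] F [ 0.6 -0.8  0.1] w 0.0509
tab [0.4209 0.1358] yaw -18.6 iou 0.858 px [272. 216.] dxy [-0.0032  0.0077] t 8.62
```

View pics/s2.png

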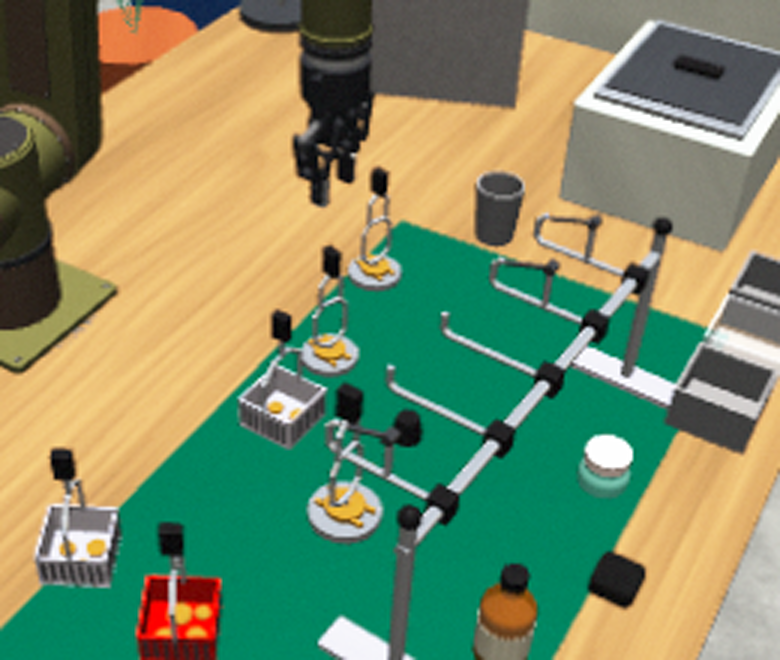

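Carrier3 hangs upright at about (345,460), with its gate shut. Next, carrier2.

Emit:
servo_tool:
  plan:
    - {"travel": [-0.0026,-0.0076,0.01],"turn": [0,0,9.3],"claw": 0.3}
    - {"travel": [0,0,0.01],"turn": [0,0,9.3],"claw": 0.3}
    - {"travel": [0,0,0],"turn": [0,0,0],"claw": 0.3}
    - {"travel": [0,0,0],"turn": [0,0,0],"claw": 0.3}

```text
time: 9.18
tool_pos: [0.4217, 0.1357, 0.2366]
orientation: [-3.1, 0.506, -0.002]
wrist_force: [0.0, -0.7, 0.6]
grip_width: 0.0594
```

```bash
python3 - <<'E'
from h import *
tell(.4209,.1358); tabfit(.4209,.1358,.156,'w2b')
E
```

```text
toolframe d [-0.0007  0.0002 -0.    ] toolyaw -18.5 pos [0.4217 0.1357 0.2366] F [ 0.  -0.7  0.6] w 0.0594
tab [0.4213 0.1355] yaw -21.9 iou 0.848 px [282. 221.] dxy [-0.0004 -0.0003] t 9.22
```

Emit:
servo_tool:
  plan:
    - {"travel": [0,0,0.03],"turn": [0,0,1.8],"claw": 0.3}
    - {"travel": [0,0,0.04],"turn": [0,0,0],"claw": 0.3}
    - {"travel": [0,0,0.025],"turn": [0,0,0],"claw": 0.3}
    - {"travel": [0,0,0],"turn": [0,0,0],"claw": 0.3}
    - {"travel": [0,0,0],"turn": [0,0,0],"claw": 1}

```text
time: 9.85
tool_pos: [0.4221, 0.1362, 0.142]
orientation: [-3.091, 0.556, -0.003]
wrist_force: [0.4, 0.3, -0.0]
grip_width: 0.0431
```

Emit:
servo_tool:
  plan:
    - {"travel": [0,0,0],"turn": [0,0,0],"claw": 1}
    - {"travel": [0,0,0],"turn": [0,0,0],"claw": 1}
    - {"travel": [0,0,0],"turn": [0,0,0],"claw": 1}
    - {"travel": [0,0,0],"turn": [0,0,0],"claw": 1}

```text
time: 10.35
tool_pos: [0.4221, 0.1361, 0.1421]
orientation: [-3.091, 0.556, -0.005]
wrist_force: [0.3, -1.1, 6.8]
grip_width: 0.0134
```

Emit:
servo_tool:
  plan:
    - {"travel": [0,0,-0.03],"turn": [0,0,0],"claw": 1}
    - {"travel": [0,0,-0.04],"turn": [0,0,-8],"claw": 1}
    - {"travel": [0,0,-0.04],"turn": [0,0,-8],"claw": 1}
    - {"travel": [0,0,-0.04],"turn": [0,0,0],"claw": 1}
    - {"travel": [0,0,-0.01],"turn": [0,0,0],"claw": 1}

```text
time: 10.98
tool_pos: [0.4221, 0.1364, 0.3032]
orientation: [-3.138, 0.121, -0.007]
wrist_force: [0.8, 0.2, -1.9]
grip_width: 0.0135
```

Emit:
servo_tool:
  plan:
    - {"travel": [0.045,-0.008,0],"turn": [0,0,0],"claw": 1}
    - {"travel": [0.045,-0.008,0],"turn": [0,0,0],"claw": 1}
    - {"travel": [0.04,-0.008,0],"turn": [0,0,0],"claw": 1}
    - {"travel": [0.012,0,0],"turn": [0,0,0],"claw": 1}
    - {"travel": [0,0,0],"turn": [0,0,0],"claw": 1}

```text
time: 11.6
tool_pos: [0.5637, 0.1487, 0.2989]
orientation: [3.138, -0.122, -0.006]
wrist_force: [-0.4, 0.0, -2.0]
grip_width: 0.0136
```

```bash
cat >> h.py <<'E'
SEAT={'s1':(.6475,.248),'s2':(.6396,.1433),'o1':(.6317,.0386),'o2':(.6238,-.0661),'s3':(.6159,-.1708)}
def hookview(k,dz,name):
    """dz: height of the held bar relative to TCP; picture 800x600, predicted pixels in it"""
    x,y=SEAT[k]; tell(x,y)
    c=cam('wrist'); p=r.observe()['tool_pos']; im=r.read_camera('wrist')
    u=np.array([.9972,-.0752,0]); v=np.array([.0752,.9972,0]); s=np.array([x,y,.2068])
    h=.022 if k[0]=='s' else .015
    W=lambda q:np.round(proj(c,q)[0]/.7).tolist()
    print('nose outer edge',W(s-.020*u+[0,0,h]),'bar mid',W(p+[0,0,dz]),'bar ends',W(p+.013*v+[0,0,dz]),W(p-.013*v+[0,0,dz]))
    cv2.imwrite(f'pics/{name}.png',cv2.resize(im[:,:,::-1],(800,600),interpolation=cv2.INTER_CUBIC))
E
python3 -c "
from h import *
hookview('s2',-.0487,'p2')"
```

```text
toolframe d [ 0.0761 -0.0005 -0.0003] toolyaw -4.4 pos [0.5637 0.1487 0.2989] F [-0.4  0.  -2. ] w 0.0136
nose outer edge [401.0, 205.0] bar mid [402.0, 336.0] bar ends [373.0, 336.0] [431.0, 336.0]
```

View pics/p2.png

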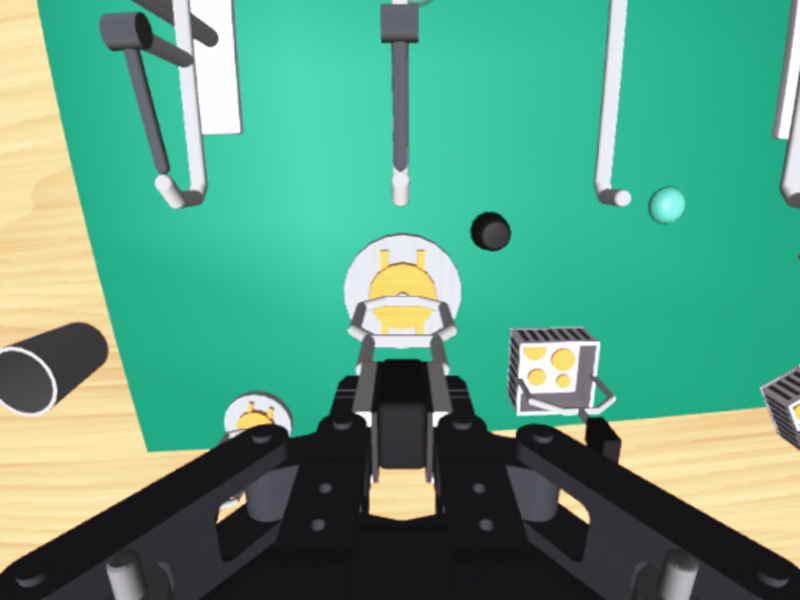

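The nose edge is at (401,206), against a predicted (401,205), and the bar is at (402,340). The hook position is confirmed, so I'm going in.

Emit:
servo_tool:
  plan:
    - {"travel": [0.025,0,-0.001],"turn": [0,0,0],"claw": 1}
    - {"travel": [0.025,0,0],"turn": [0,0,0],"claw": 1}
    - {"travel": [0.022,0,0],"turn": [0,0,0],"claw": 1}
    - {"travel": [0.0075,0,0],"turn": [0,0,0],"claw": 1}
    - {"travel": [0,0,0],"turn": [0,0,0],"claw": 1}

```text
time: 12.28
tool_pos: [0.6425, 0.1429, 0.3017]
orientation: [3.139, -0.121, -0.002]
wrist_force: [-0.2, -0.9, -2.2]
grip_width: 0.013
```

Emit:
servo_tool:
  plan:
    - {"travel": [0,0,0.006],"turn": [0,0,0],"claw": 1}
    - {"travel": [0,0,0.012],"turn": [0,0,0],"claw": 1}
    - {"travel": [0,0,0.012],"turn": [0,0,0],"claw": 1}
    - {"travel": [0,0,0.01],"turn": [0,0,0],"claw": 1}
    - {"travel": [0,0,0.002],"turn": [0,0,0],"claw": 1}

```text
time: 12.9
tool_pos: [0.6426, 0.1428, 0.2579]
orientation: [3.139, -0.121, -0.005]
wrist_force: [0.0, 0.2, -1.5]
grip_width: 0.0135
```

Emit:
servo_tool:
  plan:
    - {"travel": [0,0,0.002],"turn": [0,0,0],"claw": 1}
    - {"travel": [0,0,0],"turn": [0,0,0],"claw": 1}

```text
time: 13.15
tool_pos: [0.6438, 0.1429, 0.2578]
orientation: [3.139, -0.121, 0.0]
wrist_force: [-0.1, -0.5, -3.0]
grip_width: 0.0133
```

Emit:
servo_tool:
  plan:
    - {"travel": [0,0,0.003],"turn": [0,0,0],"claw": 1}
    - {"travel": [0,0,0],"turn": [0,0,0],"claw": 1}
    - {"travel": [0,0,0],"turn": [0,0,0],"claw": 1}

```text
time: 13.52
tool_pos: [0.6437, 0.1429, 0.2551]
orientation: [-3.139, 0.121, -0.0]
wrist_force: [0.7, 0.4, -2.0]
grip_width: 0.0135
```

```bash
python3 - <<'E'
from h import *
im=r.read_camera('scene'); q=proj(cam('scene'),[.6396,.1433,.2068])[0]; print(q)
x,y=q.astype(int); cv2.imwrite('pics/s3.png',cv2.resize(im[y-40:y+40,x-40:x+40,::-1],None,fx=7,fy=7,interpolation=cv2.INTER_CUBIC))
E
```

```text
[347.9070395  174.28641952]
```

View pics/s3.png

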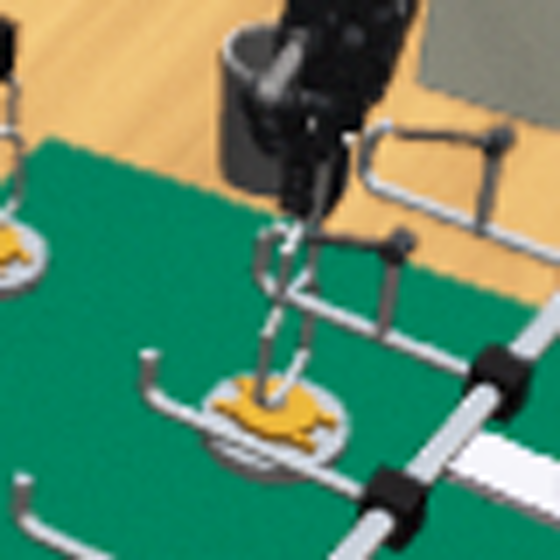

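Gate shut above the bar. Release it and go to carrier1.

Emit:
servo_tool:
  plan:
    - {"travel": [0,0,0],"turn": [0,0,0],"claw": 0.4}
    - {"travel": [0,0,0],"turn": [0,0,0],"claw": 0.4}
    - {"travel": [0,0,0],"turn": [0,0,0],"claw": 0.4}
    - {"travel": [0,0,-0.02],"turn": [0,0,0],"claw": 0.4}
    - {"travel": [0,0,-0.04],"turn": [0,0,0],"claw": 0.4}

```text
time: 14.2
tool_pos: [0.6424, 0.1427, 0.3134]
orientation: [3.138, -0.121, -0.008]
wrist_force: [0.2, 0.9, 0.6]
grip_width: 0.0512
```

Emit:
servo_tool:
  plan:
    - {"travel": [-0.0455,-0.0255,-0.01],"turn": [0,0,0],"claw": 0.3}
    - {"travel": [-0.046,-0.026,0],"turn": [0,0,0],"claw": 0.3}
    - {"travel": [-0.046,-0.026,0],"turn": [0,0,0],"claw": 0.3}
    - {"travel": [-0.046,-0.026,0.02],"turn": [0,0,0],"claw": 0.3}
    - {"travel": [-0.046,-0.026,0.03],"turn": [0,0,0],"claw": 0.3}

```text
time: 14.82
tool_pos: [0.4242, 0.291, 0.2758]
orientation: [-3.137, 0.122, -0.005]
wrist_force: [0.9, 0.1, -0.3]
grip_width: 0.0599
```

Emit:
servo_tool:
  plan:
    - {"travel": [-0.045,-0.0253,0.02],"turn": [0,0,0],"claw": 0.3}
    - {"travel": [0,0,0],"turn": [0,0,-4.3],"claw": 0.3}
    - {"travel": [0,0,0],"turn": [0,0,0],"claw": 0.3}
    - {"travel": [0,0,0],"turn": [0,0,0],"claw": 0.3}

```text
time: 15.32
tool_pos: [0.3826, 0.3184, 0.2554]
orientation: [-3.141, 0.006, -0.002]
wrist_force: [0.9, 0.4, -0.7]
grip_width: 0.0601
```

```bash
python3 - <<'E'
from h import *
tell(.382,.318); tabfit(.382,.318,.156,'w1')
E
```

```text
toolframe d [-0.0006  0.0005 -0.    ] toolyaw -0.2 pos [0.3826 0.3184 0.2554] F [ 0.9  0.4 -0.7] w 0.0601
tab [0.3842 0.3196] yaw -18.5 iou 0.839 px [280. 211.] dxy [0.0015 0.0013] t 15.38
```

Emit:
servo_tool:
  plan:
    - {"travel": [0.0016,-0.0012,0.01],"turn": [0,0,9.3],"claw": 0.3}
    - {"travel": [0,0,0.01],"turn": [0,0,9.2],"claw": 0.3}
    - {"travel": [0,0,0],"turn": [0,0,0],"claw": 0.3}
    - {"travel": [0,0,0],"turn": [0,0,0],"claw": 0.3}

```text
time: 15.88
tool_pos: [0.3841, 0.3195, 0.2354]
orientation: [-3.1, 0.506, -0.001]
wrist_force: [0.3, 0.4, 0.5]
grip_width: 0.06
```

```bash
python3 - <<'E'
from h import *
tell(.3842,.3196); tabfit(.3842,.3196,.156,'w1b')
E
```

```text
toolframe d [ 0.0001 -0.0001  0.    ] toolyaw -18.5 pos [0.3841 0.3195 0.2354] F [0.3 0.4 0.5] w 0.06
tab [0.3843 0.3196] yaw -21.8 iou 0.847 px [281. 221.] dxy [0.0002 0.    ] t 15.93
```

Emit:
servo_tool:
  plan:
    - {"travel": [0,0,0.03],"turn": [0,0,1.6],"claw": 0.3}
    - {"travel": [0,0,0.04],"turn": [0,0,0],"claw": 0.3}
    - {"travel": [0,0,0.0235],"turn": [0,0,0],"claw": 0.3}
    - {"travel": [0,0,0],"turn": [0,0,0],"claw": 0.3}
    - {"travel": [0,0,0],"turn": [0,0,0],"claw": 1}

```text
time: 16.55
tool_pos: [0.3843, 0.3202, 0.1425]
orientation: [-3.092, 0.55, -0.002]
wrist_force: [-0.3, -0.1, 0.3]
grip_width: 0.0431
```

Emit:
servo_tool:
  plan:
    - {"travel": [0,0,0],"turn": [0,0,0],"claw": 1}
    - {"travel": [0,0,0],"turn": [0,0,0],"claw": 1}
    - {"travel": [0,0,0],"turn": [0,0,0],"claw": 1}
    - {"travel": [0,0,0],"turn": [0,0,0],"claw": 1}

```text
time: 17.05
tool_pos: [0.3842, 0.32, 0.1427]
orientation: [-3.091, 0.551, -0.003]
wrist_force: [-0.1, -1.0, 5.6]
grip_width: 0.013
```

Emit:
servo_tool:
  plan:
    - {"travel": [0,0,-0.03],"turn": [0,0,0],"claw": 1}
    - {"travel": [0,0,-0.04],"turn": [0,0,-8],"claw": 1}
    - {"travel": [0,0,-0.04],"turn": [0,0,-7.8],"claw": 1}
    - {"travel": [0,0,-0.04],"turn": [0,0,0],"claw": 1}
    - {"travel": [0,0,-0.01],"turn": [0,0,0],"claw": 1}

```text
time: 17.68
tool_pos: [0.3845, 0.3204, 0.3039]
orientation: [-3.136, 0.121, -0.007]
wrist_force: [0.4, -0.9, -1.1]
grip_width: 0.0134
```

Emit:
servo_tool:
  plan:
    - {"travel": [0.048,0.0129,0],"turn": [0,0,0],"claw": 1}
    - {"travel": [0.048,0.0129,0],"turn": [0,0,0],"claw": 1}
    - {"travel": [0.048,0.0129,0],"turn": [0,0,0],"claw": 1}
    - {"travel": [0.048,0.0129,0],"turn": [0,0,0],"claw": 1}
    - {"travel": [0,0,0],"turn": [0,0,0],"claw": 1}

```text
time: 18.3
tool_pos: [0.5737, 0.2514, 0.2982]
orientation: [3.137, -0.127, -0.003]
wrist_force: [-0.7, 0.9, -1.9]
grip_width: 0.0134
```

Emit:
servo_tool:
  plan:
    - {"travel": [0,0,0],"turn": [0,0,0],"claw": 1}

```text
time: 18.42
tool_pos: [0.5697, 0.253, 0.2992]
orientation: [3.138, -0.122, -0.007]
wrist_force: [-0.2, -0.5, -2.9]
grip_width: 0.0134
```

```bash
python3 -c "
from h import *
hookview('s1',-.0487,'p1')"
```

```text
toolframe d [ 0.0779 -0.0011 -0.0003] toolyaw -4.5 pos [0.5697 0.253  0.2992] F [-0.2 -0.5 -2.9] w 0.0134
nose outer edge [400.0, 201.0] bar mid [402.0, 336.0] bar ends [373.0, 336.0] [431.0, 336.0]
```

View pics/p1.png

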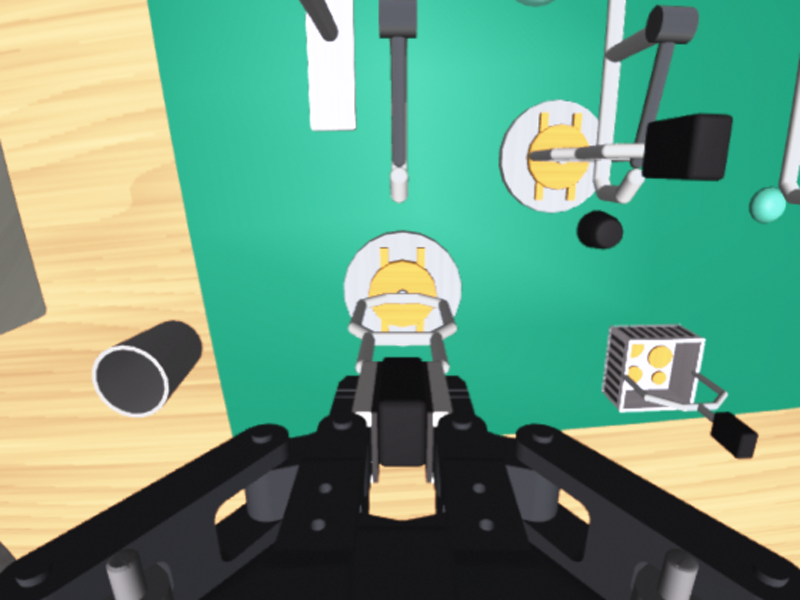

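The nose edge is at (400,202), against a predicted (400,201), and carrier2 hangs well. Going in.

Emit:
servo_tool:
  plan:
    - {"travel": [0.025,-0.001,-0.001],"turn": [0,0,0],"claw": 1}
    - {"travel": [0.025,0,0],"turn": [0,0,0],"claw": 1}
    - {"travel": [0.023,0,0],"turn": [0,0,0],"claw": 1}
    - {"travel": [0.0085,0,0],"turn": [0,0,0],"claw": 1}
    - {"travel": [0,0,0],"turn": [0,0,0],"claw": 1}

```text
time: 19.1
tool_pos: [0.6513, 0.2485, 0.302]
orientation: [3.139, -0.12, -0.002]
wrist_force: [-0.6, 0.1, -1.3]
grip_width: 0.013
```

Emit:
servo_tool:
  plan:
    - {"travel": [0,0,0.006],"turn": [0,0,0],"claw": 1}
    - {"travel": [0,0,0.012],"turn": [0,0,0],"claw": 1}
    - {"travel": [0,0,0.012],"turn": [0,0,0],"claw": 1}
    - {"travel": [0,0,0.01],"turn": [0,0,0],"claw": 1}
    - {"travel": [0,0,0.004],"turn": [0,0,0],"claw": 1}

```text
time: 19.73
tool_pos: [0.6514, 0.2477, 0.2564]
orientation: [3.138, -0.121, -0.004]
wrist_force: [-0.4, 0.2, -3.2]
grip_width: 0.0131
```

Emit:
servo_tool:
  plan:
    - {"travel": [0,0,0.003],"turn": [0,0,0],"claw": 1}
    - {"travel": [0,0,0],"turn": [0,0,0],"claw": 1}
    - {"travel": [0,0,0],"turn": [0,0,0],"claw": 1}

```text
time: 20.1
tool_pos: [0.6526, 0.2481, 0.2556]
orientation: [-3.139, 0.121, -0.001]
wrist_force: [0.0, 0.3, -1.4]
grip_width: 0.0136
```

```bash
python3 - <<'E'
from h import *
im=r.read_camera('scene'); x,y=proj(cam('scene'),[.6475,.248,.2068])[0].astype(int); cv2.imwrite('pics/s4.png',cv2.resize(im[y-40:y+40,x-40:x+40,::-1],None,fx=7,fy=7,interpolation=cv2.INTER_CUBIC))
t=cam('top'); tp=r.read_camera('top')
print([proj(t,p)[0].round() for p in ([.431,.009,.149],[.364,-.295,.149])])
E
```

```text
[array([268., 238.]), array([365., 258.])]
```

View pics/s4.png

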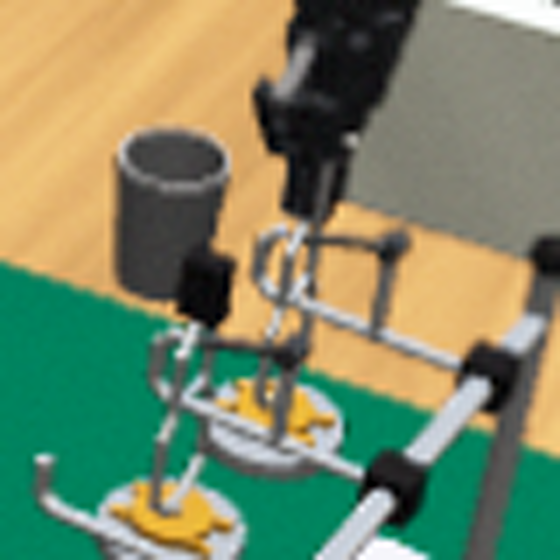

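Gate shut, bar seated, and carrier2 upright beside it. Release it and go to basket1.

Emit:
servo_tool:
  plan:
    - {"travel": [0,0,0],"turn": [0,0,0],"claw": 0.4}
    - {"travel": [0,0,0],"turn": [0,0,0],"claw": 0.4}
    - {"travel": [0,0,0],"turn": [0,0,0],"claw": 0.4}
    - {"travel": [0,0,-0.02],"turn": [0,0,0],"claw": 0.4}
    - {"travel": [0,0,-0.05],"turn": [0,0,0],"claw": 0.4}

```text
time: 20.82
tool_pos: [0.6507, 0.2476, 0.3227]
orientation: [3.137, -0.121, -0.011]
wrist_force: [0.8, -0.5, 0.1]
grip_width: 0.0511
```

Emit:
servo_tool:
  plan:
    - {"travel": [-0.034,0.03,0],"turn": [0,0,0],"claw": 0.3}
    - {"travel": [-0.034,0.045,0],"turn": [0,0,0],"claw": 0.3}
    - {"travel": [-0.034,0.045,0],"turn": [0,0,0],"claw": 0.3}
    - {"travel": [-0.034,0.045,0],"turn": [0,0,0],"claw": 0.3}
    - {"travel": [-0.034,0.045,0.02],"turn": [0,0,0],"claw": 0.3}

```text
time: 21.45
tool_pos: [0.4667, 0.0507, 0.307]
orientation: [3.139, -0.12, 0.008]
wrist_force: [1.1, -0.8, -0.1]
grip_width: 0.0601
```

Emit:
servo_tool:
  plan:
    - {"travel": [-0.033,0.045,0.03],"turn": [0,0,0],"claw": 0.3}
    - {"travel": [0,0,0.025],"turn": [0,0,-4.3],"claw": 0.3}
    - {"travel": [0,0,0],"turn": [0,0,0],"claw": 0.3}
    - {"travel": [0,0,0],"turn": [0,0,0],"claw": 0.3}

```text
time: 21.95
tool_pos: [0.4319, 0.0102, 0.2519]
orientation: [3.142, -0.004, 0.003]
wrist_force: [0.8, 0.1, -0.3]
grip_width: 0.0594
```

```bash
python3 - <<'E'
from h import *
tell(.431,.009); tabfit(.431,.009,.149,'b1')
E
```

```text
toolframe d [-0.0009  0.0012 -0.    ] toolyaw -0.2 pos [0.4319 0.0102 0.2519] F [ 0.8  0.1 -0.3] w 0.0594
tab [0.4313 0.0082] yaw -3.6 iou 0.846 px [284. 213.] dxy [-0.001  -0.0022] t 22.0
```

Emit:
servo_tool:
  plan:
    - {"travel": [-0.001,0.002,0.04],"turn": [0,0,4],"claw": 0.3}
    - {"travel": [0,0,0.045],"turn": [0,0,0],"claw": 0.3}
    - {"travel": [0,0,0.033],"turn": [0,0,0],"claw": 0.3}
    - {"travel": [0,0,0],"turn": [0,0,0],"claw": 0.3}
    - {"travel": [0,0,0],"turn": [0,0,0],"claw": 1}

```text
time: 22.62
tool_pos: [0.4315, 0.0083, 0.1342]
orientation: [3.14, -0.112, 0.004]
wrist_force: [0.2, 0.0, 1.0]
grip_width: 0.0429
```

Emit:
servo_tool:
  plan:
    - {"travel": [0,0,0],"turn": [0,0,0],"claw": 1}
    - {"travel": [0,0,0],"turn": [0,0,0],"claw": 1}
    - {"travel": [0,0,0],"turn": [0,0,0],"claw": 1}
    - {"travel": [0,0,0],"turn": [0,0,0],"claw": 1}

```text
time: 23.12
tool_pos: [0.4315, 0.008, 0.1345]
orientation: [-3.139, 0.113, -0.007]
wrist_force: [-0.2, 0.8, 7.6]
grip_width: 0.0132
```

Emit:
servo_tool:
  plan:
    - {"travel": [0,0,-0.035],"turn": [0,0,0],"claw": 1}
    - {"travel": [0,0,-0.04],"turn": [0,0,0],"claw": 1}
    - {"travel": [0,0,-0.04],"turn": [0,0,0],"claw": 1}
    - {"travel": [0,0,-0.02],"turn": [0,0,0],"claw": 1}
    - {"travel": [0,0,0],"turn": [0,0,0],"claw": 1}

```text
time: 23.75
tool_pos: [0.4306, 0.0079, 0.2695]
orientation: [3.139, -0.113, 0.007]
wrist_force: [0.2, -0.0, -2.3]
grip_width: 0.013
```

Emit:
servo_tool:
  plan:
    - {"travel": [0.04,-0.015,0],"turn": [0,0,0],"claw": 1}
    - {"travel": [0.04,-0.015,0],"turn": [0,0,0],"claw": 1}
    - {"travel": [0.04,-0.015,0],"turn": [0,0,0],"claw": 1}
    - {"travel": [0,0,0],"turn": [0,0,0],"claw": 1}
    - {"travel": [0,0,0],"turn": [0,0,0],"claw": 1}

```text
time: 24.38
tool_pos: [0.551, 0.0442, 0.2659]
orientation: [3.139, -0.113, -0.007]
wrist_force: [0.1, 0.3, -2.3]
grip_width: 0.0135
```

```bash
python3 -c "
from h import *
hookview('o1',-.029,'pb1')"
```

```text
toolframe d [ 0.0809 -0.0002 -0.0004] toolyaw -4.1 pos [0.551  0.0442 0.2659] F [ 0.1  0.3 -2.3] w 0.0135
nose outer edge [402.0, 198.0] bar mid [402.0, 353.0] bar ends [370.0, 353.0] [434.0, 353.0]
```

View pics/pb1.png

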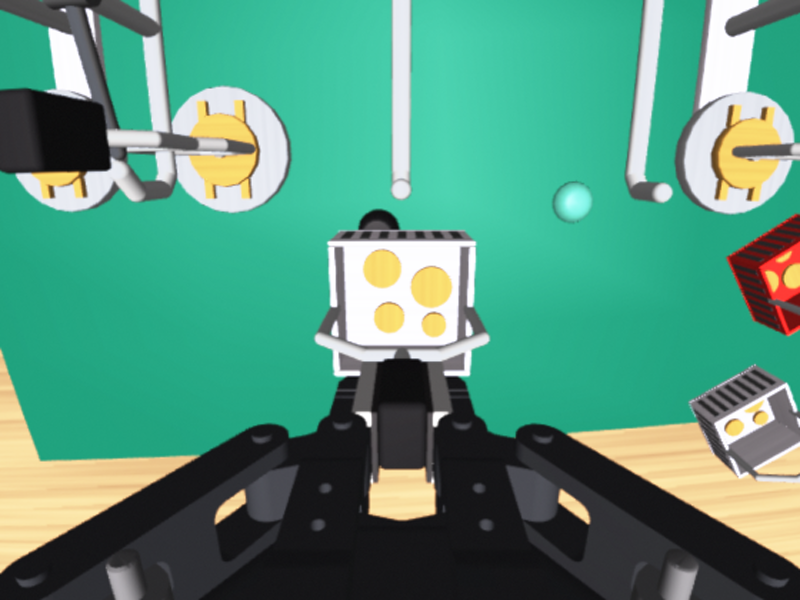

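The nose is at (401,198), as predicted, and the bail's bar is at (403,352). Basket1 is level and lined up. Going in.

Emit:
servo_tool:
  plan:
    - {"travel": [0.025,0,-0.001],"turn": [0,0,0],"claw": 1}
    - {"travel": [0.025,0,0],"turn": [0,0,0],"claw": 1}
    - {"travel": [0.025,0,0],"turn": [0,0,0],"claw": 1}
    - {"travel": [0.009,0,0],"turn": [0,0,0],"claw": 1}
    - {"travel": [0,0,0],"turn": [0,0,0],"claw": 1}

```text
time: 25.05
tool_pos: [0.6355, 0.0381, 0.2685]
orientation: [3.139, -0.113, -0.002]
wrist_force: [-0.3, 0.3, -2.0]
grip_width: 0.0136
```

Emit:
servo_tool:
  plan:
    - {"travel": [0,0,0.01],"turn": [0,0,0],"claw": 1}
    - {"travel": [0,0,0.012],"turn": [0,0,0],"claw": 1}
    - {"travel": [0,0,0.009],"turn": [0,0,0],"claw": 1}
    - {"travel": [0,0,0],"turn": [0,0,0],"claw": 1}
    - {"travel": [0,0,0],"turn": [0,0,0],"claw": 1}

```text
time: 25.68
tool_pos: [0.6364, 0.0383, 0.2378]
orientation: [3.14, -0.113, -0.0]
wrist_force: [-0.3, 0.2, -0.5]
grip_width: 0.0133
```

Emit:
servo_tool:
  plan:
    - {"travel": [0,0,0.001],"turn": [0,0,0],"claw": 1}
    - {"travel": [0,0,0],"turn": [0,0,0],"claw": 0.4}
    - {"travel": [0,0,0],"turn": [0,0,0],"claw": 0.4}
    - {"travel": [0,0,0],"turn": [0,0,0],"claw": 0.4}
    - {"travel": [0,0,-0.02],"turn": [0,0,0],"claw": 0.4}

```text
time: 26.3
tool_pos: [0.6352, 0.0383, 0.2554]
orientation: [3.139, -0.113, -0.006]
wrist_force: [-0.2, -0.0, 1.0]
grip_width: 0.0513
```

Emit:
servo_tool:
  plan:
    - {"travel": [0,0,-0.04],"turn": [0,0,0],"claw": 0.3}
    - {"travel": [-0.035,0.045,-0.02],"turn": [0,0,0],"claw": 0.3}
    - {"travel": [-0.035,0.05,0],"turn": [0,0,0],"claw": 0.3}
    - {"travel": [-0.035,0.05,0],"turn": [0,0,0],"claw": 0.3}
    - {"travel": [-0.035,0.05,0],"turn": [0,0,0],"claw": 0.3}

```text
time: 26.92
tool_pos: [0.4816, -0.1474, 0.3173]
orientation: [3.139, -0.112, 0.002]
wrist_force: [0.6, -1.5, -0.1]
grip_width: 0.0596
```

Emit:
servo_tool:
  plan:
    - {"travel": [-0.035,0.05,0],"turn": [0,0,0],"claw": 0.3}
    - {"travel": [-0.035,0.05,0.03],"turn": [0,0,0],"claw": 0.3}
    - {"travel": [-0.036,0.056,0.03],"turn": [0,0,-4],"claw": 0.3}
    - {"travel": [0,0,0],"turn": [0,0,0],"claw": 0.3}
    - {"travel": [0,0,0],"turn": [0,0,0],"claw": 0.3}

```text
time: 27.55
tool_pos: [0.375, -0.2828, 0.264]
orientation: [-3.141, 0.006, -0.001]
wrist_force: [0.8, 0.2, -0.2]
grip_width: 0.0594
```

```bash
python3 - <<'E'
from h import *
tell(.364,-.295); tabfit(.364,-.295,.149,'b2')
E
```

```text
toolframe d [-0.0109  0.0123 -0.    ] toolyaw -0.2 pos [ 0.375  -0.2828  0.264 ] F [ 0.8  0.2 -0.2] w 0.0594
tab [ 0.3611 -0.2903] yaw 20.5 iou 0.838 px [290. 224.] dxy [-0.0145 -0.0078] t 27.6
```

Emit:
servo_tool:
  plan:
    - {"travel": [-0.0139,0.0075,0.01],"turn": [0,0,-10.2],"claw": 0.3}
    - {"travel": [0,0,0.01],"turn": [0,0,-10.2],"claw": 0.3}
    - {"travel": [0,0,0],"turn": [0,0,0],"claw": 0.3}
    - {"travel": [0,0,0],"turn": [0,0,0],"claw": 0.3}

```text
time: 28.1
tool_pos: [0.362, -0.2897, 0.2444]
orientation: [3.092, 0.552, 0.002]
wrist_force: [-0.1, -0.3, -0.4]
grip_width: 0.0596
```

```bash
python3 - <<'E'
from h import *
tell(.3611,-.2903); tabfit(.3611,-.2903,.149,'b2b')
E
```

```text
toolframe d [-0.001   0.0003 -0.    ] toolyaw 20.2 pos [ 0.362  -0.2897  0.2444] F [-0.1 -0.3 -0.4] w 0.0596
tab [ 0.3614 -0.2901] yaw 26.6 iou 0.847 px [282. 216.] dxy [-0.0005 -0.0002] t 28.15
```

Emit:
servo_tool:
  plan:
    - {"travel": [-0.0006,0.0002,0.035],"turn": [0,0,-4.3],"claw": 0.3}
    - {"travel": [0,0,0.04],"turn": [0,0,0],"claw": 0.3}
    - {"travel": [0,0,0.035],"turn": [0,0,0],"claw": 0.3}
    - {"travel": [0,0,0],"turn": [0,0,0],"claw": 0.3}
    - {"travel": [0,0,0],"turn": [0,0,0],"claw": 1}

```text
time: 28.78
tool_pos: [0.3613, -0.2912, 0.1348]
orientation: [3.068, 0.668, 0.002]
wrist_force: [-0.2, -0.9, -0.3]
grip_width: 0.0432
```

Emit:
servo_tool:
  plan:
    - {"travel": [0,0,0],"turn": [0,0,0],"claw": 1}
    - {"travel": [0,0,0],"turn": [0,0,0],"claw": 1}
    - {"travel": [0,0,0],"turn": [0,0,0],"claw": 1}
    - {"travel": [0,0,0],"turn": [0,0,0],"claw": 1}

```text
time: 29.28
tool_pos: [0.3614, -0.2913, 0.1351]
orientation: [3.067, 0.668, 0.003]
wrist_force: [0.5, 0.9, 6.6]
grip_width: 0.0131
```

Emit:
servo_tool:
  plan:
    - {"travel": [0,0,-0.035],"turn": [0,0,0],"claw": 1}
    - {"travel": [0,0,-0.045],"turn": [0,0,0],"claw": 1}
    - {"travel": [0,0,-0.045],"turn": [0,0,9.6],"claw": 1}
    - {"travel": [0,0,-0.045],"turn": [0,0,9.6],"claw": 1}
    - {"travel": [0,0,-0.02],"turn": [0,0,9.6],"claw": 1}

```text
time: 29.9
tool_pos: [0.3608, -0.2911, 0.3265]
orientation: [3.136, -0.124, 0.005]
wrist_force: [-0.1, -0.2, -3.4]
grip_width: 0.0132
```

Emit:
servo_tool:
  plan:
    - {"travel": [0.0122,-0.0486,0],"turn": [0,0,0],"claw": 1}
    - {"travel": [0.0122,-0.0486,0],"turn": [0,0,0],"claw": 1}
    - {"travel": [0.0122,-0.0486,0],"turn": [0,0,0],"claw": 1}
    - {"travel": [0.0122,-0.0486,0],"turn": [0,0,0],"claw": 1}
    - {"travel": [0.0122,-0.0486,0],"turn": [0,0,0],"claw": 1}

```text
time: 30.52
tool_pos: [0.4387, -0.0511, 0.3235]
orientation: [3.139, -0.116, -0.0]
wrist_force: [0.7, -0.4, -2.2]
grip_width: 0.0131
```

Emit:
servo_tool:
  plan:
    - {"travel": [0,0,0.02],"turn": [0,0,0],"claw": 1}
    - {"travel": [0.05,0,0.02],"turn": [0,0,0],"claw": 1}
    - {"travel": [0.05,0,0.017],"turn": [0,0,0],"claw": 1}
    - {"travel": [0,0,0],"turn": [0,0,0],"claw": 1}
    - {"travel": [0,0,0],"turn": [0,0,0],"claw": 1}

```text
time: 31.15
tool_pos: [0.5377, -0.0598, 0.2658]
orientation: [-3.139, 0.115, 0.005]
wrist_force: [-1.2, 1.1, -3.0]
grip_width: 0.0134
```

```bash
python3 -c "
from h import *
hookview('o2',-.0297,'pb2')"
```

```text
toolframe d [ 0.0864 -0.0001 -0.0003] toolyaw -4.2 pos [ 0.5377 -0.0598  0.2658] F [-1.2  1.1 -3. ] w 0.0134
nose outer edge [402.0, 184.0] bar mid [402.0, 353.0] bar ends [370.0, 353.0] [434.0, 353.0]
```

View pics/pb2.png

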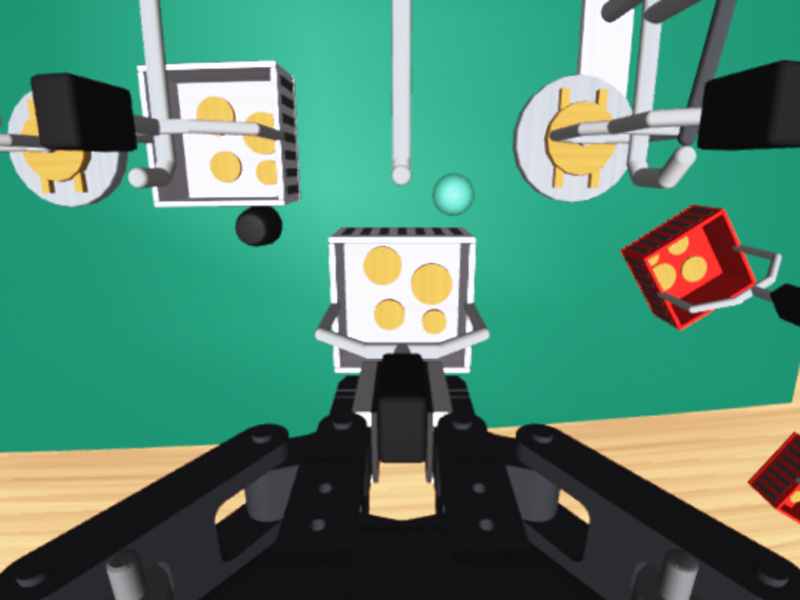

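The nose is at (401,184), as predicted. Basket1 hangs on its hook at (220,135) and basket2 is lined up.

Emit:
servo_tool:
  plan:
    - {"travel": [0.025,0,-0.001],"turn": [0,0,0],"claw": 1}
    - {"travel": [0.025,0,-0.001],"turn": [0,0,0],"claw": 1}
    - {"travel": [0.025,0,0],"turn": [0,0,0],"claw": 1}
    - {"travel": [0.0145,0,0],"turn": [0,0,0],"claw": 1}
    - {"travel": [0,0,0],"turn": [0,0,0],"claw": 1}

```text
time: 31.82
tool_pos: [0.6279, -0.0667, 0.2689]
orientation: [3.139, -0.116, 0.0]
wrist_force: [-0.0, -1.0, -2.2]
grip_width: 0.0135
```

Emit:
servo_tool:
  plan:
    - {"travel": [0,0,0.01],"turn": [0,0,0],"claw": 1}
    - {"travel": [0,0,0.012],"turn": [0,0,0],"claw": 1}
    - {"travel": [0,0,0.009],"turn": [0,0,0],"claw": 1}
    - {"travel": [0,0,0],"turn": [0,0,0],"claw": 1}
    - {"travel": [0,0,0],"turn": [0,0,0],"claw": 1}

```text
time: 32.45
tool_pos: [0.6278, -0.0666, 0.2373]
orientation: [-3.139, 0.115, 0.001]
wrist_force: [-0.5, 0.5, -3.0]
grip_width: 0.0134
```

Emit:
servo_tool:
  plan:
    - {"travel": [0,0,0.0015],"turn": [0,0,0],"claw": 1}
    - {"travel": [0,0,0],"turn": [0,0,0],"claw": 0.4}
    - {"travel": [0,0,0],"turn": [0,0,0],"claw": 0.4}
    - {"travel": [0,0,0],"turn": [0,0,0],"claw": 0.4}
    - {"travel": [0,0,-0.02],"turn": [0,0,0],"claw": 0.4}

```text
time: 33.08
tool_pos: [0.6268, -0.0664, 0.2545]
orientation: [-3.139, 0.116, 0.006]
wrist_force: [-0.1, -0.5, -0.1]
grip_width: 0.0509
```

Emit:
servo_tool:
  plan:
    - {"travel": [0,0,-0.05],"turn": [0,0,0],"claw": 0.4}
    - {"travel": [-0.03,0,-0.02],"turn": [0,0,0],"claw": 0.4}
    - {"travel": [-0.05,0,0],"turn": [0,0,0],"claw": 0.4}
    - {"travel": [-0.05,0,0],"turn": [0,0,0],"claw": 0.4}
    - {"travel": [-0.05,0,0],"turn": [0,0,0],"claw": 0.4}

```text
time: 33.7
tool_pos: [0.447, -0.0532, 0.3262]
orientation: [3.139, -0.115, 0.001]
wrist_force: [0.1, -0.4, 1.1]
grip_width: 0.0511
```

Emit:
servo_tool:
  plan:
    - {"travel": [0,0.03,0],"turn": [0,0,0],"claw": 0.4}
    - {"travel": [0,0.05,0],"turn": [0,0,0],"claw": 0.4}
    - {"travel": [0,0.05,0],"turn": [0,0,0],"claw": 0.4}
    - {"travel": [0,0,0],"turn": [0,0,0],"claw": 0.4}
    - {"travel": [0,0,0],"turn": [0,0,0],"claw": 0.4}

```text
time: 34.33
tool_pos: [0.4388, -0.1828, 0.326]
orientation: [-3.139, 0.117, 0.0]
wrist_force: [-0.5, -0.3, 0.2]
grip_width: 0.051
```

```bash
python3 - <<'E'
from h import *
im=r.read_camera('scene'); cv2.imwrite('pics/f.png',cv2.resize(im[120:300,230:450,::-1],None,fx=3.3,fy=3.3,interpolation=cv2.INTER_CUBIC))
b=r.read_camera('top'); cv2.imwrite('pics/ft.png',cv2.resize(b[:,:,::-1],(800,600),interpolation=cv2.INTER_CUBIC))
E
```

```text
(no output)
```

View pics/f.png

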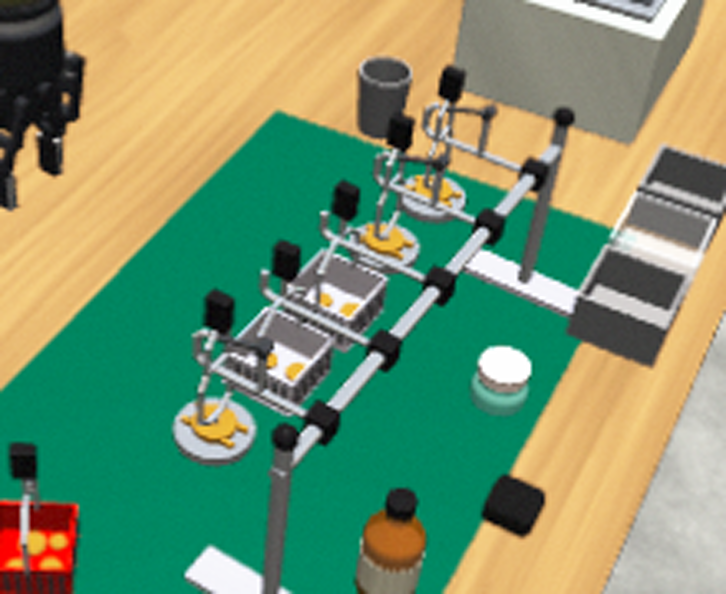

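View pics/ft.png

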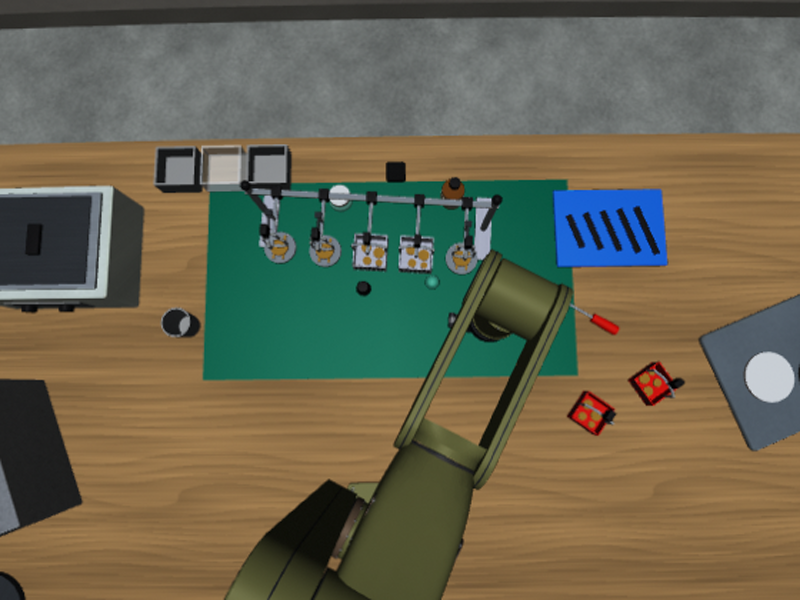

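All five hang upright in a row, all three gates are shut, and the bystanders sit at the same pixels as at the start. The robot is clear of everything. I'll let it settle briefly, then hand in.

Emit:
servo_tool:
  plan:
    - {"travel": [0,0,0],"turn": [0,0,0],"claw": 0.4}
    - {"travel": [0,0,0],"turn": [0,0,0],"claw": 0.4}
    - {"travel": [0,0,0],"turn": [0,0,0],"claw": 0.4}
    - {"travel": [0,0,0],"turn": [0,0,0],"claw": 0.4}

```text
time: 34.92
tool_pos: [0.439, -0.1828, 0.3261]
orientation: [3.139, -0.115, 0.0]
wrist_force: [0.7, 0.2, -0.6]
grip_width: 0.0515
```

```bash
python3 -c "
from h import *
a=cv2.imread('pics/f.png'); im=r.read_camera('scene'); b=cv2.resize(im[120:300,230:450,::-1],None,fx=3.3,fy=3.3,interpolation=cv2.INTER_CUBIC)
print('changed px in rack', (cv2.absdiff(a,b).max(2)[:,170:]>40).sum(), r.observe()['time']); print(r.close_job())"
```

```text
changed px in rack 2 34.975
the job is handed in; nothing more can be done
None
```

The rack is loaded and handed in at about 35 s. All three carriers are clipped into the three snap hooks, and both grey baskets hang by their bails on the two open hooks.

- **Hanging:** the last scene and top pictures show all five upright, with every gate shut. Only 2 pixels changed in the rack area over the last half second, so nothing was swinging.
- **Bystanders:** the bottle, grease pot, loupe, putty, driver and cup show no change from the start, except that the arm partly hides the driver in the last top picture. I did not touch the red look-alike baskets. In the last pictures the arm hides part of one of them.
- **Disagreements:** the yaw readings of the tabs differed by up to 6 degrees between two looks, so I used a value in between. Hook positions matched the close-up pictures to about 1 mm.
- **Basket2 seating:** the force reading showed no clear contact before I let go. The final pictures show it hanging on its hook.

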